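Call out a missing housing screw on the assembly bench

TASK

Log a missing screw for the camera over the bench: press the green button on the control box all the way down and let it up again, then point with the fingertips at the empty screw hole of the one housing that lacks a screw, staying still two or three centimetres above it for two seconds. Then point in the same way at the bin of brass screws that it needs, two or three centimetres above the middle of the bin's rim for two seconds, and finally raise the fingers at least ten centimetres. Leave the red button alone, do not touch the housings or bins, do not shift anything on the bench, and keep the fingers high (15 cm or more above the bench) whenever they pass over the other two housings and the other two bins.

Things in the scene. Friction and masses are not known exactly. Their poses are not given: they have to be found in the camera images.
- housing_missing: dark grey instrument housing, a flat block 116 (x) x 82 (y) x 22 mm high, loose (0.35 kg), small black and blue window in the middle of the top; origin at the centre of its underside. Three 18 mm brass screw heads (each with a 6 mm dark socket) stand 4 mm proud at its corners; the fourth corner shows a black hole in a white ring.
- empty_hole (a point): centre of the empty screw hole (11 mm black disc in a 21 mm white ring, flush with the top) on the top face of housing_missing, 22 mm above the bench, at +44 mm x, +27 mm y in the housing's frame
- housing_full1: dark grey instrument housing, a flat block 116 (x) x 82 (y) x 22 mm high, loose (0.35 kg), small black and blue window in the middle of the top; origin at the centre of its underside. All four brass screws present: not the one to point at.
- housing_full2: dark grey instrument housing, a flat block 116 (x) x 82 (y) x 22 mm high, loose (0.35 kg), small black and blue window in the middle of the top; origin at the centre of its underside. All four brass screws present: not the one to point at.
- bin_brass: small open grey parts bin, 75 (x) x 90 (y) x 45 mm high, walls 3 mm, loose (about 0.3 kg), part filled with brass (golden) screws that stay below the rim; origin at the centre of its underside
- bin_brass_mouth (a point): centre of the brass bin's opening, at rim height, 45 mm above the bench
- bin_black: small open grey parts bin, 75 (x) x 90 (y) x 45 mm high, walls 3 mm, loose (about 0.3 kg), part filled with black screws that stay below the rim; origin at the centre of its underside: not the one to point at
- bin_steel: small open grey parts bin, 75 (x) x 90 (y) x 45 mm high, walls 3 mm, loose (about 0.3 kg), part filled with bright steel screws that stay below the rim; origin at the centre of its underside: not the one to point at
- control_box: white box 150 (x) x 70 (y) x 35 mm high, fixed to the bench, carrying a green button 42 mm from its centre towards its own -x and a red one 42 mm towards its +x; origin at the centre of its underside
- green_top (a point): centre of the top of the green push button (28 mm across), 57 mm above the bench when up, set in a black housing on the control box; it is pressed straight down
- green (a joint): travel of the green button in m: 0 up, 0.006 fully down; a spring takes about 5 N fully down and lifts it again
- red (a joint): travel of the red button in m, same kind; to be left alone
- drink_can: copper-coloured drink can, 54 mm across, 115 mm tall, loose; origin at the centre of its underside
- screwdriver: screwdriver lying on the bench, loose, under 40 mm high; origin under its middle
- tablet: black tablet lying flat, 125 x 200 x 9 mm, loose; origin at the centre of its underside
- tape_roll: yellow roll of tape lying flat, 90 mm across, 24 mm high, loose; origin at the centre of its underside
Mind the look-alikes: they are no part of the job. Leave any orange look-alike of the housing_full2 alone. Of the things that look like the bin_brass, the larger one is meant.

How it is judged:
By the outcome, as a careful person would: the job done as asked, in the order asked, and still so for the second after the job is handed in, with the robot touching nothing.
It also fails if it takes over 56 s, if anything falls off the work surface, if the arm or the gripper's body presses on something with over 40 N, if the wrist force passes 120 N, or if a joint passes its speed limit or range.

ROBOT

A 6-joint arm with a two-finger parallel gripper is mounted at the origin on the work surface. World frame = base frame: x ahead of the robot, y to its left, z up, the work surface at z = 0. Lengths are in mm, angles in rad, forces in N, time in s.
With the tool pointing down it reaches from about 325 to 900 mm from the base axis. Payload 3.5 kg.
Tool frame: the origin (TCP) lies between the finger pads, 19 mm behind the fingertips; this is the grasp point; z points along the fingers, y is the line along which they close (so a half turn about z gives the same grasp; the last joint's range is limited). The gripper opens to 85 mm and grips with 20 to 120 N. Pads are 22 mm wide; open, the fingers measure 114 mm over their backs; the gripper's body (76 mm by 85 mm) begins 54 mm behind the grasp point. The pads swing forward as they close: fully open they stand 13 mm farther back than shut.
Start: joints at [-1.337, 0.276, -0.026, 1.268, 0, 1.467], TCP at [206.531, -589.887, 250.013] pointing down, gripper open.
Joint ranges: [-3.12, 3.12], [-0.85, 1.88], [-1.08, 1.24], [-1.95, 2.15], [-1.57, 1.53], [-3.14, 3.14]. Speed limits (rad/s): [2.57, 2.57, 3.14, 3.14, 3.14, 3.14].

INTERFACE

Orientations are given as [roll, pitch, yaw] about the fixed x, y, z axes, in that order (R = Rz(yaw) Ry(pitch) Rx(roll)).
In Python, from rig import sensors, eyes, ctrl, recognise gives the robot as it stands.
- The arm moves only by the tool jog_arm, never from a script. Its argument "increments" is a list of rows, each a list of 5 numbers: the shift along the tool's x, y, z in m, then the turn about the tool's z in degrees, then the opening, from 0 (shut) to 1 (fully open). In form: [[tx, ty, tz, spin, claw], ...]. A call has exactly 10 rows; each row shifts and turns the commanded pose from where the row before left it, along the tool's axes as they then stand; what a row does not reach is not made up. A row lasts 1/10 s, in which the tool goes at most 50 mm and 8.59 degrees, less where a joint would pass 70% of its speed; a pose out of reach is approached as far as the arm can. A call with a gripper value outside its range is refused whole. The fingers move at their own pace and stop on an object; "newtons" is the grip in N (left out, the last holds). Time passes only in rows, so rows that do not move let the fingers close, or fill a call up. It gives the time, the measured TCP pose, the force, the opening and the grip force at its end, in the units of the state.
- sensors.get_state(): the state, without advancing time (a new reading comes with each control period).
- eyes.grab_frame(name): name is "side" or "top"; returns a dict with "pixels" (384x512x3 uint8, red, green, blue), "fx", "fy", "cx", "cy" (pixels), "eye" and "attitude" of the camera in the world. Camera axes: x right, y down, z forward; pixel columns grow to the right and rows downward; lengths in mm; the calibration is good to about 2 mm. A picture is of the moment at which its call begins. There is no depth.
- ctrl.hand_in(): hands the job in; it is judged then, once.
Trained networks look in a picture, given as the dict that the camera call returned (one of the last four; its "shot" number tells which), for a name from the list of things; names that differ only in an ending like _2 or _b are one class to them, and where a whole thing is asked for, a point or a joint stands for the part that bears it (a point fixed in the world has none). Each returns a list of dicts, best first, with "conf" (0 to 1); they miss things now and then, are a little off and sometimes report something else, mostly with a low value. They report only what shows in the picture. A call takes as long as a camera call. They do not tell look-alikes from the thing itself.
- recognise(label, picture): "position" ([row, column] as shares, 0 to 1, of the picture: columns of its width, rows of its height, amid what is visible of it).
The state is a dict: "t": time; "joint_positions": joint angles; "dq": joint speeds; "joint_efforts": joint torques, N m; "ee_pos": TCP position; "eef_rot": TCP orientation; "wrist_force": force on the tool from outside, world axes, zero at the start; "moment": the same for the moment, N m; "width": finger opening in mm; "finger_force": force on a finger pad.
Only numpy, scipy, OpenCV 4.12 (cv2) and the standard library are available. Lean on these libraries where they do the work, as an engineer would, in place of code of your own. Each camera call takes 0.05 s, during which the arm holds its last target. There are 200 camera calls.

## Working session

There is one attempt and no reset: what is moved stays moved. The work goes in short steps, Python scripts to look and compute and a tool call to move; the robot and the scene stay as the last step left them, time stands still between calls to the robot, and variables do not carry over. Pictures are saved under pics/ and viewed, at most 10 in all, crops included, and the job is handed in when it is done.

Besides the shell and the picture viewer there is one more tool, called after ">>>" by a JSON object that holds its "method" and its "body". jog_arm: Moves the arm, as the interface text tells. Its arguments: {"type":"object","properties":{"increments":{"type":"array"},"newtons":{"type":"number"}},"required":["increments"]}

```bash
mkdir -p pics; ls
cat > h.py <<'E'
import numpy as np, cv2
from rig import sensors, eyes, ctrl, recognise
from scipy.spatial.transform import Rotation as R
def rot(a):
    a=np.array(a,float)
    if a.shape==(3,3): return a
    if a.size==4: return R.from_quat(a).as_matrix()
    return R.from_euler('xyz',a).as_matrix()
def ray(f,u,v):
    d=rot(f['attitude'])@np.array([(u-f['cx'])/f['fx'],(v-f['cy'])/f['fy'],1])
    return np.array(f['eye'],float),d
def at(f,u,v,z):
    e,d=ray(f,u,v); return (e+d*(z-e[2])/d[2]).round(1)
def proj(f,p):
    c=rot(f['attitude']).T@(np.array(p,float)-np.array(f['eye']))
    return c[0]/c[2]*f['fx']+f['cx'], c[1]/c[2]*f['fy']+f['cy']
def tri(fa,a,fb,b):
    e1,d1=ray(fa,*a); e2,d2=ray(fb,*b)
    s=np.linalg.lstsq(np.c_[d1,-d2],e2-e1,rcond=None)[0]
    p,q=e1+d1*s[0],e2+d2*s[1]
    return ((p+q)/2).round(1), np.linalg.norm(p-q).round(1)
E
python3 - <<'E'
from h import *
for n in ['top','side']:
    f=eyes.grab_frame(n)
    print(n,{k:v for k,v in f.items() if k!='pixels'})
    cv2.imwrite(f'pics/{n}0.png',cv2.resize(f['pixels'][...,::-1],(800,600),interpolation=cv2.INTER_CUBIC))
    for l in ['housing_missing','empty_hole','bin_brass','bin_brass_mouth','control_box','green_top','drink_can']:
        print(l,[(round(r['conf'],2),round(r['position'][1]*512),round(r['position'][0]*384),at(f,r['position'][1]*512,r['position'][0]*384,40)) for r in recognise(l,f)])
print(sensors.get_state())
E
```

```text
pics
top {'fx': 460.1471842241845, 'fy': 460.1471842241845, 'cx': 250.256530388734, 'cy': 189.30861458661465, 'eye': array([ 385.63238131,  -46.71141031, 1553.42188471]), 'attitude': array([-3.08574486, -0.00370664, -1.55701327]), 'shot': 1}
housing_missing [(0.91, 235, 185, array([482.5,  -0.7,  40. ]))]
empty_hole [(0.65, 323, 118, array([ 709.8, -288.4,   40. ])), (0.57, 232, 188, array([472.5,  10.1,  40. ]))]
bin_brass [(0.95, 285, 131, array([ 664.3, -162.2,   40. ])), (0.84, 355, 114, array([ 725.9, -397.8,   40. ]))]
bin_brass_mouth [(0.68, 285, 132, array([ 662.1, -164.8,   40. ])), (0.58, 357, 114, array([ 725.5, -402.2,   40. ]))]
control_box [(0.86, 132, 172, array([522. , 339.3,  40. ])), (0.42, 284, 133, array([ 657.6, -161.2,   40. ]))]
green_top [(0.53, 128, 188, array([469. , 350.9,  40. ])), (0.41, 233, 185, array([485.4,   4.5,  40. ]))]
drink_can [(0.81, 324, 121, array([ 699.8, -294.4,   40. ])), (0.39, 231, 187, array([477.4,  12.7,  40. ]))]
side {'fx': 403.9688254660404, 'fy': 403.9688254660404, 'cx': 254.25533955371128, 'cy': 193.21159142209405, 'eye': array(
[... 759 characters left out ...]
8, 'joint_positions': array([-1.33738148e+00,  2.76373280e-01, -2.63775707e-02,  1.26798632e+00,
       -3.20329709e-05,  1.46740685e+00]), 'dq': array([-1.05026707e-03, -1.62459821e-03, -1.09927210e-03, -1.89229289e-04,
       -8.39285428e-05, -1.50257799e-03]), 'joint_efforts': array([-5.78468862e-04, -4.45423830e+01,  2.95544404e+01,  6.53173174e-04,
        6.88232626e-05, -7.08110093e-06]), 'ee_pos': array([ 206.53683098, -589.90093031,  250.04049259]), 'eef_rot': array([3.14153712e+00, 3.79668946e-05, 3.36804315e-01]), 'wrist_force': array([-0.45621627,  0.04119504,  0.62893897]), 'moment': array([ 0.0108332 , -0.00599713, -0.0440749 ]), 'finger_force': 0.0, 'width': 85.60351605992244}
```

View pics/top0.png

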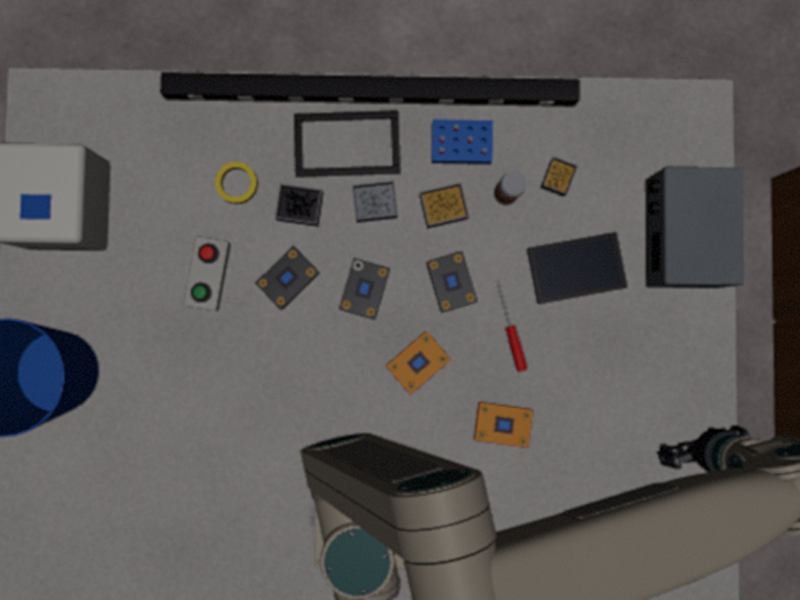

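View pics/side0.png

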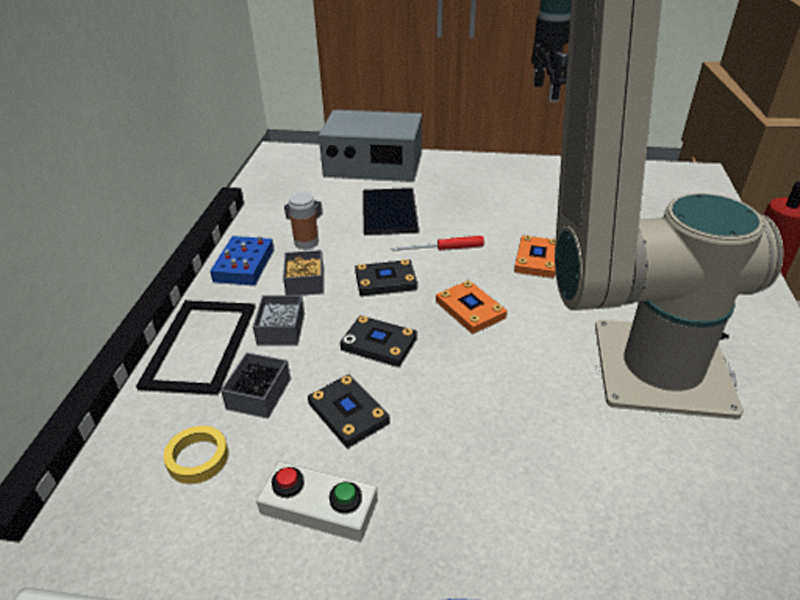

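The dark housing in the middle lacks the screw, with its hole at about (358,265) in the top picture and (349,339) in the side one. The green button is at (201,291) top and (345,490) side. The larger brass bin is at (444,206) top and (304,272) side. The orange housings and the small brass bin at (558,176) are decoys.

Run:
```python
from h import *
k=1.5625
t=eyes.grab_frame('top'); s=eyes.grab_frame('side')
def cent(f,c,mask,r=12):
    u,v=[int(x/k) for x in c]; p=f['pixels'][v-r:v+r,u-r:u+r].astype(int)
    m=mask(p); ys,xs=np.nonzero(m); return (xs.mean()+u-r,ys.mean()+v-r,len(xs))
g=lambda p:(p[...,1]>1.5*p[...,0])&(p[...,1]>p[...,2]*1.2)&(p[...,1]>50)
a=cent(t,(201,291),g);b=cent(s,(345,492),g);print('green',a,b,tri(t,a[:2],s,b[:2]),at(t,*a[:2],57),at(s,*b[:2],55))
w=lambda p:(p.min(-1)>95)
a=cent(t,(358,265),w,5);b=cent(s,(349,339),w,6)
print('hole',a,b,tri(t,a[:2],s,b[:2]),at(t,*a[:2],22),at(s,*b[:2],22))
br=lambda p:(p[...,0]>p[...,2]*1.6)&(p[...,0]>60)
a=cent(t,(444,206),br,18);b=cent(s,(304,272),br,14)
print('bin',a,b,tri(t,a[:2],s,b[:2]),at(t,*a[:2],25),at(s,*b[:2],25))
for n,c in dict(red=(208,253),h1=(287,278),h2=(452,281),hm=(364,288),black=(299,205),steel=(375,201),can=(510,188)).items(): print(n,at(t,c[0]/k,c[1]/k,30))
ct=cv2.resize(t['pixels'][100:210,105:320][...,::-1],None,fx=3.7,fy=3.7,interpolation=cv2.INTER_CUBIC)
cv2.imwrite('pics/tc.png',ct)
cs=cv2.resize(s['pixels'][145:350,130:290][...,::-1],None,fx=2.9,fy=2.9,interpolation=cv2.INTER_CUBIC)
cv2.imwrite('pics/sc.png',cs)
```

```text
green (np.float64(127.13793103448276), np.float64(186.5), 58) (np.float64(220.35570469798657), np.float64(315.09395973154363), 149) (array([472.5, 350.9,  52.1]), np.float64(1.5)) [472.9 349.7  57. ] [471.1 352.8  55. ]
hole (np.float64(228.38888888888889), np.float64(167.08333333333334), 36) (np.float64(220.93150684931507), np.float64(214.84931506849315), 73) (array([543.2,  22.5,  27.7]), np.float64(1.9)) [544.7  22.9  22. ] [543.9  16.3  22. ]
bin (np.float64(283.85420944558524), np.float64(130.62422997946612), 487) (np.float64(193.45338983050848), np.float64(170.80084745762713), 236) (array([ 668. , -160.3,   34.6]), np.float64(0.2)) [ 669.7 -161.1   25. ] [ 672.7 -173.2   25. ]
red [556.6 339.4  30. ]
h1 [505.6 170.3  30. ]
h2 [ 504.2 -180.3   30. ]
hm [486.6   6.4  30. ]
black [662.4 148.1  30. ]
steel [673.3 -14.1  30. ]
can [ 705.6 -302.8   30. ]
```

View pics/tc.png

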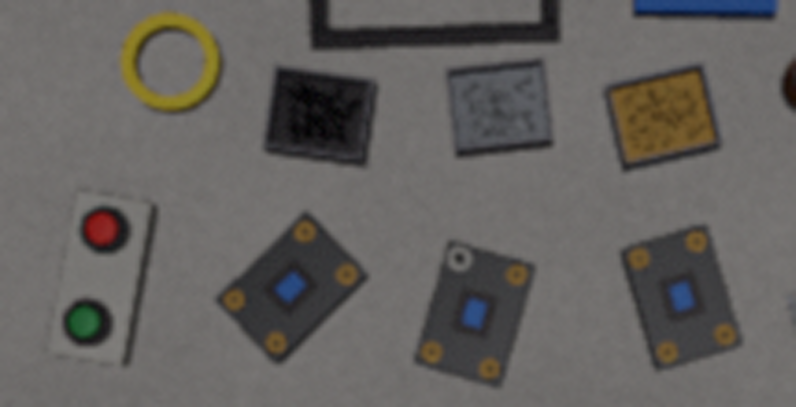

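View pics/sc.png

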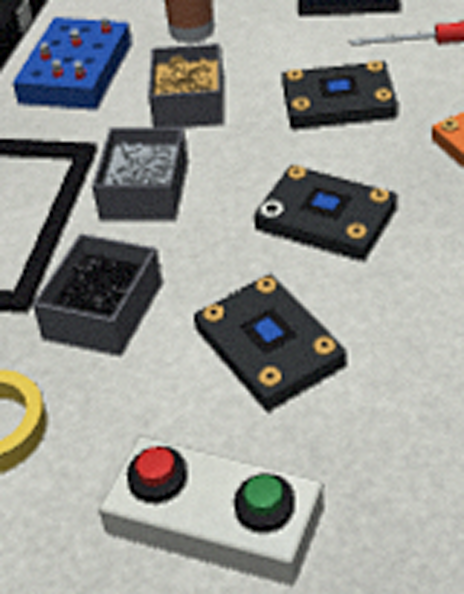

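Run:
```python
from h import *
t=eyes.grab_frame('top'); s=eyes.grab_frame('side')
T=lambda u,v:((u+.5)/3.7-.5+105,(v+.5)/3.7-.5+100); S=lambda u,v:((u+.5)/2.9-.5+130,(v+.5)/2.9-.5+145)
for n,a,b,z in [('hole',(459.5,258),(272,209),22),('bin',(663,117.5),(187,69),45),('green',(85,322),(264,491),56),('h2screw',(696,241),(375,66),26)]:
    a=T(*a);b=S(*b); print(n,tri(t,a,s,b),at(t,*a,z),at(s,*b,z))
print([at(t,*T(*c),45) for c in [(606,88),(703,67),(720,147),(624,170)]])
print([at(t,*T(*c),26) for c in [(516,274),(431,351),(490,369)]],sensors.get_state()['t'])
```

```text
hole (array([536.5,  21.3,  20.4]), np.float64(1.3)) [537.   21.3  22. ] [535.4  23.   22. ]
bin (array([ 664. , -159.5,   44.4]), np.float64(0.9)) [ 663.4 -159.5   45. ] [ 664.2 -158.7   45. ]
green (array([471.9, 349. ,  53.3]), np.float64(1.4)) [472.5 348.5  56. ] [470.7 350.7  56. ]
h2screw (array([ 509.7, -192.6,   44.3]), np.float64(86.3)) [ 555.1 -191.8   26. ] [ 469.7 -215.1   26. ]
[array([ 689.3, -108.2,   45. ]), array([ 709.6, -194.9,   45. ]), array([ 637.6, -210.7,   45. ]), array([ 615.7, -125.2,   45. ])]
[array([522.9, -30. ,  26. ]), array([452.5,  45.3,  26. ]), array([437. ,  -7.9,  26. ])] 1.0
```

>>> {"method": "jog_arm", "body": {"increments": [[0, 0, 0, -7.07, 0], [0, 0, 0, -7.07, 0], [0, 0, 0, -7.07, 0], [0, 0, 0, -7.07, 0], [0, 0, 0, -7.07, 0], [0, 0, 0, -7.07, 0], [0, 0, 0, -7.07, 0], [0, 0, 0, -7.07, 0], [0, 0, 0, -7.07, 0], [0, 0, 0, -7.07, 0]], "newtons": 20}}

```text
t: 2.0
ee_pos: [206.5, -589.9, 250.0]
eef_rot: [-3.142, -0.0, 1.576]
wrist_force: [0.5, 0.7, -0.0]
width: 0.2
finger_force: 0.0
```

>>> {"method": "jog_arm", "body": {"increments": [[0.02, 0.016, 0, 0, 0], [0.03, 0.024, 0, 0, 0], [0.036, 0.03, 0, 0, 0], [0.036, 0.03, 0, 0, 0], [0.036, 0.03, 0, 0, 0], [0.036, 0.03, 0, 0, 0], [0.036, 0.03, 0, 0, 0], [0.036, 0.03, 0, 0, 0], [0.036, 0.03, 0, 0, 0], [0.036, 0.03, 0, 0, 0]]}}

```text
t: 3.0
ee_pos: [487.6, -250.3, 250.3]
eef_rot: [3.141, 0.0, 1.571]
wrist_force: [1.0, -0.7, 0.4]
width: -0.3
finger_force: 0.0
```

>>> {"method": "jog_arm", "body": {"increments": [[0.038, 0.024, 0, 0, 0], [0.04, 0.02, 0, 0, 0], [0.042, 0.015, 0, 0, 0], [0.042, 0.01, 0, 0, 0], [0.042, 0, 0, 0, 0], [0.042, 0, 0, 0, 0], [0.042, 0, 0, 0, 0], [0.042, 0, 0, 0, 0], [0.042, 0, 0, 0, 0], [0.042, 0, 0, 0, 0]]}}

```text
t: 4.0
ee_pos: [555.4, 163.8, 250.2]
eef_rot: [3.141, -0.0, 1.571]
wrist_force: [0.5, -0.8, -0.7]
width: -0.1
finger_force: 0.0
```

>>> {"method": "jog_arm", "body": {"increments": [[0.04, -0.018, 0, 0, 0], [0.04, -0.018, 0, 0, 0], [0.04, -0.018, 0, 0, 0], [0.04, -0.018, 0, 0, 0], [0.027, -0.011, 0.02, 0, 0], [0, 0, 0.04, 0, 0], [0, 0, 0.04, 0, 0], [0, 0, 0.03, 0, 0], [0, 0, 0.02, 0, 0], [0, 0, 0, 0, 0]]}}

```text
t: 5.0
ee_pos: [469.8, 347.6, 96.5]
eef_rot: [-3.135, 0.004, 1.571]
wrist_force: [-0.4, -0.4, 0.1]
width: -0.0
finger_force: 0.0
```

Run:
```python
from h import *
s=eyes.grab_frame('side');t=eyes.grab_frame('top');st=sensors.get_state();p=st['ee_pos'];print(p,st['wrist_force'])
u,v=220,300
a=cv2.resize(s['pixels'][230:360,150:290][...,::-1],None,fx=2.8,fy=2.8,interpolation=cv2.INTER_CUBIC)
b=cv2.resize(t['pixels'][130:260,70:210][...,::-1],None,fx=2.8,fy=2.8,interpolation=cv2.INTER_CUBIC)
cv2.imwrite('pics/g1.png',np.hstack([a,b]))
q=proj(s,p-[0,0,19]);print('tip proj in crop',(np.array(q)-[150,230])*2.8)
```

```text
[472.68244046 349.14251225 100.24949072] [-0.36651046  1.37363207  0.33800524]
tip proj in crop [193.31059917 212.20778318]
```

View pics/g1.png

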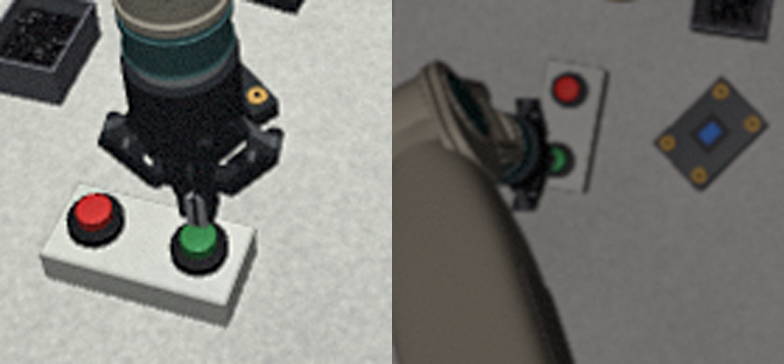

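The shut fingertips stand just above the green button, seen at about (197,226) in the left half, clear of the red one.

>>> {"method": "jog_arm", "body": {"increments": [[0, 0, 0.003, 0, 0], [0, 0, 0.003, 0, 0], [0, 0, 0.003, 0, 0], [0, 0, 0.003, 0, 0], [0, 0, 0.003, 0, 0], [0, 0, 0.003, 0, 0], [0, 0, 0.003, 0, 0], [0, 0, 0.002, 0, 0], [0, 0, 0, 0, 0], [0, 0, 0, 0, 0]]}}

```text
t: 6.1
ee_pos: [472.6, 349.1, 77.0]
eef_rot: [-3.142, 0.0, 1.571]
wrist_force: [-1.0, -0.1, 0.3]
width: 0.1
finger_force: 0.0
```

>>> {"method": "jog_arm", "body": {"increments": [[0, 0, 0.001, 0, 0], [0, 0, 0.001, 0, 0], [0, 0, 0.001, 0, 0], [0, 0, 0.001, 0, 0], [0, 0, 0.001, 0, 0], [0, 0, 0.001, 0, 0], [0, 0, 0.001, 0, 0], [0, 0, 0.001, 0, 0], [0, 0, 0, 0, 0], [0, 0, 0, 0, 0]]}}

```text
t: 7.1
ee_pos: [472.8, 349.3, 69.7]
eef_rot: [3.141, -0.0, 1.571]
wrist_force: [-1.4, -1.2, 7.0]
width: -0.1
finger_force: 3.6
```

>>> {"method": "jog_arm", "body": {"increments": [[0, 0, 0.001, 0, 0], [0, 0, 0.001, 0, 0], [0, 0, 0, 0, 0], [0, 0, 0, 0, 0], [0, 0, 0, 0, 0], [0, 0, 0, 0, 0], [0, 0, 0, 0, 0], [0, 0, 0, 0, 0], [0, 0, 0, 0, 0], [0, 0, 0, 0, 0]]}}

```text
t: 8.1
ee_pos: [472.9, 349.3, 69.5]
eef_rot: [3.141, -0.0, 1.571]
wrist_force: [-4.3, -2.7, 17.8]
width: 0.0
finger_force: 8.7
```

Force climbs with no further travel, so the button is at its stop. Raising now.

>>> {"method": "jog_arm", "body": {"increments": [[0, 0, -0.005, 0, 0], [0, 0, -0.008, 0, 0], [0, 0, -0.01, 0, 0], [0, 0, -0.02, 0, 0], [0, 0, -0.03, 0, 0], [0, 0, -0.03, 0, 0], [0, 0, -0.03, 0, 0], [0, 0, -0.03, 0, 0], [0, 0, -0.02, 0, 0], [0, 0, 0, 0, 0]]}}

```text
t: 9.1
ee_pos: [474.4, 350.2, 253.8]
eef_rot: [3.136, -0.003, 1.571]
wrist_force: [-0.3, -0.7, -0.2]
width: -0.3
finger_force: 0.0
```

>>> {"method": "jog_arm", "body": {"increments": [[-0.02, 0.004, 0, 0, 0], [-0.035, 0.007, 0, 0, 0], [-0.04, 0.008, 0, 0, 0], [-0.04, 0.008, 0, 0, 0], [-0.04, 0.008, 0, 0, 0], [-0.04, 0.008, 0, 0, 0], [-0.04, 0.008, 0, 0, 0], [-0.035, 0.007, 0, 0, 0], [-0.025, 0.004, 0, 0, 0], [-0.013, 0.002, 0, 0, 0]]}}

```text
t: 10.1
ee_pos: [535.9, 19.2, 248.5]
eef_rot: [-3.139, 0.0, 1.568]
wrist_force: [0.4, 0.4, 0.6]
width: -0.1
finger_force: 0.0
```

>>> {"method": "jog_arm", "body": {"increments": [[0, 0, 0, 0, 0], [0, 0, 0.02, 0, 0], [0, 0, 0.03, 0, 0], [0, 0, 0.03, 0, 0], [0, 0, 0.03, 0, 0], [0, 0, 0.02, 0, 0], [0, 0, 0.01, 0, 0], [0, 0, 0, 0, 0], [0, 0, 0, 0, 0], [0, 0, 0, 0, 0]]}}

```text
t: 11.1
ee_pos: [537.8, 21.3, 111.5]
eef_rot: [3.139, 0.0, 1.571]
wrist_force: [-0.1, -0.6, -0.2]
width: 0.4
finger_force: 0.0
```

Run:
```python
from h import *
s=eyes.grab_frame('side');t=eyes.grab_frame('top');st=sensors.get_state();p=st['ee_pos'];print(p,st['wrist_force'])
a=cv2.resize(s['pixels'][140:270,160:300][...,::-1],None,fx=2.8,fy=2.8,interpolation=cv2.INTER_CUBIC)
b=cv2.resize(s['pixels'][250:380,150:290][...,::-1],None,fx=2.8,fy=2.8,interpolation=cv2.INTER_CUBIC)
cv2.imwrite('pics/h1.png',np.hstack([a,b]))
for q in (p-[0,0,19],(536.5,21.5,22)):print('in crop',(np.array(proj(s,q))-[160,140])*2.8)
```

```text
[537.70312186  21.11100443 111.38466951] [ 0.16585512 -0.07579458  0.39657628]
in crop [170.84326842 157.96324373]
in crop [176.90206823 213.76399162]
```

View pics/h1.png

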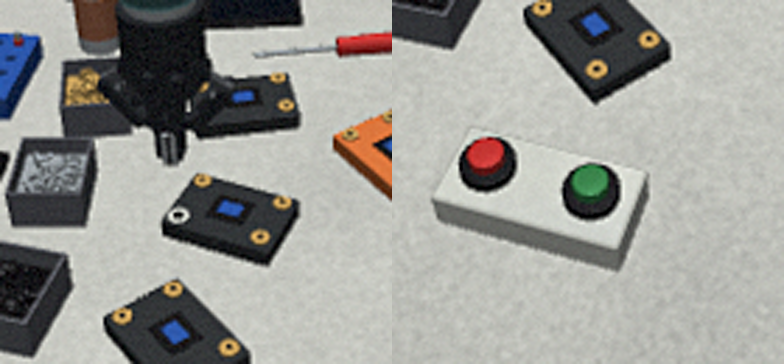

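The tip at about (171,160) stands above the hole at (179,215), and the green button is up again. Descending to 2.5 cm above the hole.

>>> {"method": "jog_arm", "body": {"increments": [[0, -0.001, 0.01, 0, 0], [0, 0, 0.01, 0, 0], [0, 0, 0.01, 0, 0], [0, 0, 0.008, 0, 0], [0, 0, 0.005, 0, 0], [0, 0, 0.002, 0, 0], [0, 0, 0, 0, 0], [0, 0, 0, 0, 0], [0, 0, 0, 0, 0], [0, 0, 0, 0, 0]]}}

```text
t: 12.2
ee_pos: [536.0, 21.1, 65.4]
eef_rot: [3.141, 0.0, 1.571]
wrist_force: [-0.2, 0.2, 0.0]
width: -0.1
finger_force: 0.0
```

>>> {"method": "jog_arm", "body": {"increments": [[0, 0, 0, 0, 0], [0, 0, 0, 0, 0], [0, 0, 0, 0, 0], [0, 0, 0, 0, 0], [0, 0, 0, 0, 0], [0, 0, 0, 0, 0], [0, 0, 0, 0, 0], [0, 0, 0, 0, 0], [0, 0, 0, 0, 0], [0, 0, 0, 0, 0]]}}

```text
t: 13.2
ee_pos: [535.6, 21.1, 65.0]
eef_rot: [3.142, -0.0, 1.571]
wrist_force: [-0.3, 0.4, 1.0]
width: 0.2
finger_force: 0.0
```

Run:
```python
from h import *
s=eyes.grab_frame('side');p=sensors.get_state()['ee_pos'];print(p)
a=cv2.resize(s['pixels'][180:250,190:280][...,::-1],None,fx=6,fy=6,interpolation=cv2.INTER_CUBIC)
cv2.imwrite('pics/h2.png',a)
for q in (p-[0,0,19],(536.5,21.5,22),(536.5,21.5,47)):print('in crop',(np.array(proj(s,q))-[190,180])*6)
```

```text
[535.55636442  21.08117599  65.02543394]
in crop [197.82686139 178.15827597]
in crop [199.07586048 218.06569632]
in crop [195.44726824 176.96749269]
```

View pics/h2.png

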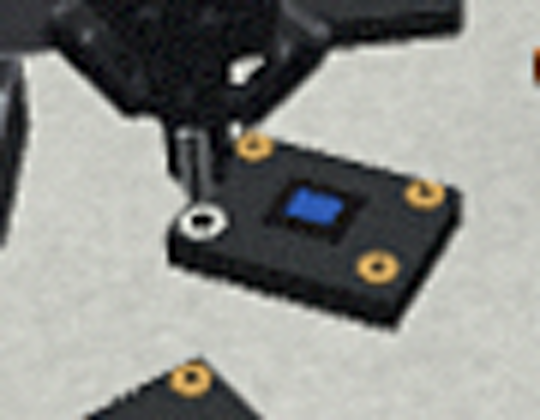

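The tip at about (197,190) points straight at the hole at (203,220), about 2.4 cm above it. I'll hold there, then rise and go over to the brass bin.

>>> {"method": "jog_arm", "body": {"increments": [[0, 0, 0, 0, 0], [0, 0, 0, 0, 0], [0, 0, 0, 0, 0], [0, 0, 0, 0, 0], [0, 0, 0, 0, 0], [0, 0, 0, 0, 0], [0, 0, 0, 0, 0], [0, 0, 0, 0, 0], [0, 0, 0, 0, 0], [0, 0, 0, 0, 0]]}}

```text
t: 14.25
ee_pos: [535.6, 21.1, 65.0]
eef_rot: [3.142, -0.0, 1.571]
wrist_force: [0.7, -0.8, 0.5]
width: 0.3
finger_force: 0.0
```

>>> {"method": "jog_arm", "body": {"increments": [[0, 0, 0, 0, 0], [0, 0, 0, 0, 0], [0, 0, 0, 0, 0], [0, 0, 0, 0, 0], [0, 0, 0, 0, 0], [0, 0, 0, 0, 0], [0, 0, 0, 0, 0], [0, 0, 0, 0, 0], [0, 0, 0, 0, 0], [0, 0, 0, 0, 0]]}}

```text
t: 15.25
ee_pos: [535.6, 21.1, 65.0]
eef_rot: [3.142, 0.0, 1.571]
wrist_force: [0.1, -0.8, 1.3]
width: 0.2
finger_force: 0.0
```

>>> {"method": "jog_arm", "body": {"increments": [[0, 0, -0.01, 0, 0], [0, 0, -0.02, 0, 0], [0, 0, -0.03, 0, 0], [0, 0, -0.03, 0, 0], [0, 0, -0.03, 0, 0], [0, 0, -0.03, 0, 0], [0, 0, -0.02, 0, 0], [0, 0, -0.01, 0, 0], [0, 0, 0, 0, 0], [0, 0, 0, 0, 0]]}}

```text
t: 16.25
ee_pos: [535.0, 21.1, 244.3]
eef_rot: [-3.14, -0.0, 1.571]
wrist_force: [0.8, -0.1, -0.3]
width: 0.0
finger_force: 0.0
```

>>> {"method": "jog_arm", "body": {"increments": [[-0.01, 0.008, 0, 0, 0], [-0.02, 0.014, 0, 0, 0], [-0.025, 0.018, 0, 0, 0], [-0.025, 0.018, 0, 0, 0], [-0.025, 0.018, 0, 0, 0], [-0.025, 0.018, 0, 0, 0], [-0.025, 0.018, 0, 0, 0], [-0.018, 0.01, 0, 0, 0], [-0.008, 0.006, 0, 0, 0], [0, 0, 0, 0, 0]]}}

```text
t: 17.25
ee_pos: [663.7, -161.2, 243.2]
eef_rot: [-3.14, -0.001, 1.569]
wrist_force: [-0.8, 0.6, 0.7]
width: -0.1
finger_force: 0.0
```

>>> {"method": "jog_arm", "body": {"increments": [[0, 0, 0.02, 0, 0], [0, 0, 0.03, 0, 0], [0, 0, 0.03, 0, 0], [0, 0, 0.02, 0, 0], [0, 0, 0.01, 0, 0], [0, 0, 0.01, 0, 0], [0, 0, 0, 0, 0], [0, 0, 0, 0, 0], [0, 0, 0, 0, 0], [0, 0, 0, 0, 0]]}}

```text
t: 18.25
ee_pos: [664.4, -160.2, 126.3]
eef_rot: [3.139, 0.001, 1.571]
wrist_force: [-0.2, -0.1, 0.4]
width: -0.1
finger_force: 0.0
```

>>> {"method": "jog_arm", "body": {"increments": [[0, 0, 0.008, 0, 0], [0, 0, 0.008, 0, 0], [0, 0, 0.008, 0, 0], [0, 0, 0.006, 0, 0], [0, 0, 0.004, 0, 0], [0, 0, 0.002, 0, 0], [0, 0, 0, 0, 0], [0, 0, 0, 0, 0], [0, 0, 0, 0, 0], [0, 0, 0, 0, 0]]}}

```text
t: 19.25
ee_pos: [663.9, -160.0, 89.4]
eef_rot: [3.141, 0.0, 1.571]
wrist_force: [-0.3, 0.1, -0.2]
width: -0.0
finger_force: 0.0
```

Run:
```python
from h import *
s=eyes.grab_frame('side');p=sensors.get_state()['ee_pos'];print(p)
a=cv2.resize(s['pixels'][125:215,140:250][...,::-1],None,fx=6,fy=6,interpolation=cv2.INTER_CUBIC)
cv2.imwrite('pics/b2.png',a)
for q in (p-[0,0,19],(664,-159.5,45)):print('in crop',(np.array(proj(s,q))-[140,125])*6)
```

```text
[ 663.78623851 -159.97597574   89.39758537]
in crop [320.89399528 218.65940616]
in crop [325.74909512 259.88918487]
```

View pics/b2.png

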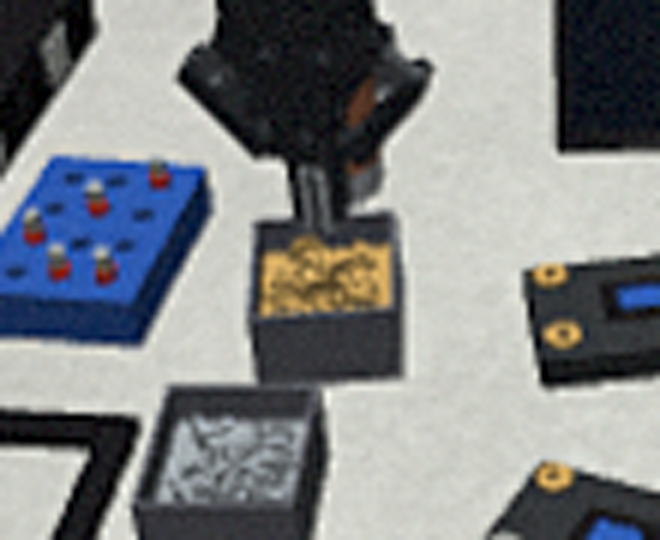

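The tip at about (318,225) stands over the brass bin, whose rim is centred at about (326,265). I'll hold, then raise.

>>> {"method": "jog_arm", "body": {"increments": [[0, 0, 0, 0, 0], [0, 0, 0, 0, 0], [0, 0, 0, 0, 0], [0, 0, 0, 0, 0], [0, 0, 0, 0, 0], [0, 0, 0, 0, 0], [0, 0, 0, 0, 0], [0, 0, 0, 0, 0], [0, 0, 0, 0, 0], [0, 0, 0, 0, 0]]}}

```text
t: 20.3
ee_pos: [663.6, -159.9, 89.0]
eef_rot: [3.142, 0.0, 1.571]
wrist_force: [-0.4, -0.1, 0.9]
width: 0.3
finger_force: 0.0
```

>>> {"method": "jog_arm", "body": {"increments": [[0, 0, 0, 0, 0], [0, 0, 0, 0, 0], [0, 0, 0, 0, 0], [0, 0, 0, 0, 0], [0, 0, 0, 0, 0], [0, 0, 0, 0, 0], [0, 0, 0, 0, 0], [0, 0, 0, 0, 0], [0, 0, 0, 0, 0], [0, 0, 0, 0, 0]]}}

```text
t: 21.3
ee_pos: [663.5, -159.9, 89.0]
eef_rot: [-3.142, 0.0, 1.571]
wrist_force: [-0.5, 0.2, 0.1]
width: -0.0
finger_force: 0.0
```

>>> {"method": "jog_arm", "body": {"increments": [[0, 0, 0, 0, 0], [0, 0, 0, 0, 0], [0, 0, 0, 0, 0], [0, 0, 0, 0, 0], [0, 0, 0, 0, 0], [0, 0, 0, 0, 0], [0, 0, 0, 0, 0], [0, 0, 0, 0, 0], [0, 0, 0, 0, 0], [0, 0, 0, 0, 0]]}}

```text
t: 22.3
ee_pos: [663.6, -159.9, 89.0]
eef_rot: [-3.142, -0.0, 1.571]
wrist_force: [-0.2, -0.0, -0.4]
width: -0.1
finger_force: 0.0
```

>>> {"method": "jog_arm", "body": {"increments": [[0, 0, -0.01, 0, 0], [0, 0, -0.02, 0, 0], [0, 0, -0.03, 0, 0], [0, 0, -0.03, 0, 0], [0, 0, -0.03, 0, 0], [0, 0, -0.02, 0, 0], [0, 0, -0.01, 0, 0], [0, 0, 0, 0, 0], [0, 0, 0, 0, 0], [0, 0, 0, 0, 0]]}}

```text
t: 23.3
ee_pos: [662.6, -159.6, 237.1]
eef_rot: [-3.138, -0.001, 1.571]
wrist_force: [-0.9, 0.5, -0.3]
width: -0.2
finger_force: 0.0
```

Run:
```python
from h import *
st=sensors.get_state();print(st['t'],st['ee_pos'],abs(st['dq']).max())
print(ctrl.hand_in())
```

```text
23.3 [ 662.55253137 -159.56990182  237.05600707] 0.004804137812954778
the job is handed in; nothing more can be done
None
```

I handed the job in at 23.3 s: green button pressed to its stop and let up, about 2.4 cm above the empty hole and 2.5 cm above the brass bin's rim held for over 2 s each, then fingers raised about 15 cm; the judge's result was not shown.

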